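# Put the container away in the quay shed and shut the gate

### The job

Take the upper of the two stacked orange containers and put it, standing on its base and kept level on the way, right inside the open bay of the quay shed, so that all of it is behind the line of the gate; then slide the green gate fully shut. Leave the lower container and the ferry where they stand.

Things in the scene. Friction and masses are not known exactly. Their poses are not given: they have to be found in the camera images.
- container_top: The upper orange toy shipping container, a closed box 120 long (its x) x 49 wide (its y) x 52 mm high, about 0.15 kg. Origin: centre of its underside, z up. It stands loose on container_low. Either end may go into the bay first.
- container_low: The lower orange container, same size, heavier, standing on the bench under container_top; origin at the centre of its underside. Stays where it is. The stack is on the left or the right of the quay, with its x axis roughly away from the robot.
- ferry: White toy ferry with blue wheelhouse, about 160 x 62 x 60 mm high, loose on the bench on the other side of the quay from the stack. Origin: centre of its underside. Stays where it is.
- quay: Fixed blue quay with a white shed. Origin on the bench (z 0) below the middle of the bay's opening; x into the bay (away from the robot), y left, z up. In mm: deck top z 20, deck spans x -155 to 170, y -75 to 200; shed from x 0 (front) to 160, y -61 to 199, up to z 142; its front is closed for y 61 to 199. A track piece 16 high is clipped to the left flank (x 93 to 137, y 200 to 310).
- bay_mouth (a point): On the deck (20 mm above the bench), mid opening, on the shed's front line; axes as quay. Open bay: 110 mm wide (y -55 to 55), 154 deep, clear flat roof. A red lintel (x 0 to 6) spans z 82 to 122 above here, so the mouth is 82 high and an upright gripper cannot follow the container in: tilt it about 35 degrees and push the last part. Container inside: its origin 60 to 94 mm along +x.
- gate (a joint): Green sliding gate, 122 mm wide, 6 thick (x -9 to -3 mm in the quay frame), 2 to 80 mm above the deck. Value in m: 0 = fully open (gate centre at quay y 150 mm), 0.150 = fully shut (gate centre at y 0, over the bay). It slides along the quay's -y with about 1.5 N friction and stays where left.
- gate_paddle (a point): Centre of the yellow upright paddle that stands out from the gate towards the robot: 48 mm along x (9 to 57 mm before the shed's front), 9 thick (y), 45 high (20 to 64 mm above the deck); 52 mm left (+y) of the gate's centre. Push it from its left towards -y, or pinch it.
Not all that is in view belongs to the job. Leave any pink or purple look-alike of the container_top alone.

How it is judged:
By the outcome, as a careful person would: the job done as asked, in the order asked, and still so for the second after the job is handed in, with the robot touching nothing.
It also fails if it takes over 64 s, if anything falls off the work surface, if the arm or the gripper's body presses on something with over 40 N, if the wrist force passes 120 N, or if a joint passes its speed limit or range.

### The arm

A 6-joint arm with a two-finger parallel gripper is mounted at the origin on the work surface. World frame = base frame: x ahead of the robot, y to its left, z up, the work surface at z = 0. Lengths are in mm, angles in rad, forces in N, time in s.
With the tool pointing down it reaches from about 300 to 775 mm from the base axis. Payload 14.6 kg.
Tool frame: the origin (TCP) lies midway between the tips of the shut fingers; the grasp point (between the pads) lies grasp_offset behind it (grasp_offset is the distance from the TCP to the grasp point, in mm); z points along the fingers, y is the line along which they close (so a half turn about z gives the same grasp; the last joint's range is limited). The gripper opens to 94 mm and grips with 3 to 60 N. Pads are 16 mm wide; open, the fingers measure 119 mm over their backs; the gripper's body (75 mm by 177 mm) begins 78 mm behind the grasp point.
Start: joints at [1.132, 0.3, 1.521, -0, 1.321, -0.067], TCP at [199.808, 512.412, 205.446] pointing down, gripper open.
Joint ranges: [-3.03, 3.03], [-0.79, 2.21], [0.23, 2.52], [-1.04, 4.18], [0, 3.07], [-2.55, 2.55]. Speed limits (rad/s): [2.22, 2.22, 2.57, 3.14, 3.14, 3.14].

### API

Orientations are given as [roll, pitch, yaw] about the fixed x, y, z axes, in that order (R = Rz(yaw) Ry(pitch) Rx(roll)).
In Python, from cell import * gives the robot as it stands. The module is installed in compiled form; this text tells all that it offers.
- The arm moves only by the shell command python3 -m jog 'ROWS' [FORCE]. ROWS is JSON, a list of rows, each a list of 3 entries, a list of its own where there are three numbers: the finger opening in mm, from 0 to 94, then the shift along the tool's x, y, z in units of 50 mm (1.0 is 50 mm), then the turn about the tool's z in units of 180 degrees (1.0 is 180 degrees). In form: [[fingers, [dx, dy, dz], twist], ...]. A call has 1 to 20 rows; each row shifts and turns the commanded pose from where the row before left it, along the tool's axes as they then stand; what a row does not reach is not made up. A row lasts 1/10 s, in which the tool goes at most 50 mm and 8.59 degrees, less where a joint would pass 70% of its speed; a pose out of reach is approached as far as the arm can. A call with a number of a shift or a turn outside -1 to 1 is refused whole. A call with a gripper value outside its range is refused whole. The fingers move at their own pace and stop on an object; FORCE is the grip in N (left out, the last holds). Time passes only in rows, so rows that do not move let the fingers close. It gives the time, the measured TCP pose, the force, the opening and the grip force at its end, in the units of the state.
- read_state(): the state, without advancing time (a new reading comes with each control period).
- camera(name): name is "scene" or "top" or "wrist"; returns the picture (420x560x3 uint8, red, green, blue); there is no depth.
- calibration(name): a dict with "mtx" (3x3 intrinsics, pixels), "cam_to_world" (4x4, takes a point from camera to world coordinates); the wrist camera has in their place "hand_eye" (4x4, takes a point from camera to tool coordinates, whose origin is the TCP and whose axes are the flange's). Camera axes: x right, y down, z forward; pixel columns grow to the right and rows downward; lengths in mm; the calibration is good to about 2 mm. A picture is of the moment at which its call begins: read the wrist's pose just before it. calibration takes no time and is no camera call.
- sign_off(): hands the job in; it is judged then, once.
Trained networks look in the newest picture that a camera, given by its name, has taken for a name from the list of things; names that differ only in an ending like _2 or _b are one class to them, and where a whole thing is asked for, a point or a joint stands for the part that bears it (a point fixed in the world has none). Each returns a list of dicts, best first, with "conf" (0 to 1); they miss things now and then, are a little off and sometimes report something else, mostly with a low value. They report only what shows in the picture. A call takes as long as a camera call. They do not tell look-alikes from the thing itself.
- regions_of(camera, query): "pixels" (420x560 bool, what is visible of it) and "rect" ([centre column, centre row, width, height] in pixels, round what is visible of it).
The state is a dict: "clock": time; "joints": joint angles; "qd": joint speeds; "effort": joint torques, N m; "eef_pos": TCP position; "eef_rot": TCP orientation; "wrist_force": force on the tool from outside, world axes, zero at the start; "moment": the same for the moment, N m; "finger_gap": finger opening in mm; "finger_force": force on a finger pad.
Only numpy, scipy, OpenCV 4.12 (cv2) and the standard library are available. Lean on these libraries where they do the work, as an engineer would, in place of code of your own. Each camera call takes 0.05 s, during which the arm holds its last target. There are 200 camera calls.

## Working session

There is one attempt and no reset: what is moved stays moved. The work goes in short steps, Python scripts to look and compute and a shell command to move; the robot and the scene stay as the last step left them, time stands still between calls to the robot, and variables do not carry over. Pictures are saved under pics/ and viewed, at most 13 in all, crops included, and the job is handed in when it is done.

```bash
mkdir -p pics
python3 - <<'E'
from cell import *
import cv2,numpy as np
ims=[]
for n in("scene","top"):
    im=camera(n);cv2.imwrite(f"pics/{n}0.png",im[:,:,::-1])
    c=calibration(n);print(n,np.round(c["mtx"],1).tolist(),np.round(c["cam_to_world"],3).tolist())
    for q in("container_top","container_low","ferry","quay","gate","gate_paddle"):
        try:print(q,[(round(r["conf"],2),np.round(r["rect"]).tolist()) for r in regions_of(n,q)])
        except Exception as e:print(q,e)
print(read_state())
print(calibration("wrist"))
E
```

```text
scene [[435.0, 0.0, 280.5], [0.0, 435.0, 206.7], [0.0, 0.0, 1.0]] [[0.719, 0.46, -0.52, 988.554], [0.695, -0.465, 0.549, -576.761], [0.011, -0.756, -0.654, 680.08], [0.0, 0.0, 0.0, 1.0]]
container_top [(0.98, [173.0, 216.0, 41.0, 53.0]), (0.87, [88.0, 277.0, 75.0, 55.0]), (0.69, [170.0, 257.0, 68.0, 59.0])]
container_low [(0.77, [174.0, 284.0, 62.0, 42.0])]
ferry [(0.72, [357.0, 151.0, 44.0, 43.0])]
quay [(0.81, [362.0, 232.0, 200.0, 159.0])]
gate []
gate_paddle []
top [[407.1, 0.0, 271.6], [0.0, 407.1, 216.7], [0.0, 0.0, 1.0]] [[0.014, -0.998, 0.065, 430.488], [-1.0, -0.012, 0.022, -53.057], [-0.021, -0.065, -0.998, 967.877], [0.0, 0.0, 0.0, 1.0]]
container_top [(0.94, [451.0, 284.0, 68.0, 42.0]), (0.9, [355.0, 294.0, 37.0, 53.0]), (0.81, [406.0, 232.0, 34.0, 59.0]), (0.41, [221.0, 153.0, 157.0, 155.0])]
container_low [(0.85, [387.0, 234.0, 17.0, 53.0])]
ferry [(0.79, [132.0, 235.0, 45.0, 65.0]), (0.68, [389.0, 234.0, 19.0, 57.0])]
quay [(0.64, [224.0, 154.0, 164.0, 158.0]), (0.48, [406.0, 230.0, 36.0, 59.0])]
gate [(0.86, [208.0, 171.0, 59.0, 29.0])]
gate_paddle [(0.76, [207.0, 168
[... 531 characters left out ...]
0957e+00]), 'wrist_force': array([1.08595322, 0.60286568, 0.52051334]), 'moment': array([ 0.01519753, -0.02113132,  0.0479823 ]), 'finger_force': 0.0, 'finger_gap': 93.84492722518833}
{'mtx': array([[297.18108317,   0.        , 284.17249642],
       [  0.        , 297.18108317, 206.51855433],
       [  0.        ,   0.        ,   1.        ]]), 'hand_eye': array([[ 3.38743966e-04, -9.69727881e-01, -2.44187884e-01,
         7.16497476e+01],
       [ 9.99999642e-01,  5.17784825e-04, -6.69019827e-04,
        -9.96469754e-01],
       [ 7.75203960e-04, -2.44187570e-01,  9.69727709e-01,
        -1.79982194e+02],
       [ 0.00000000e+00,  0.00000000e+00,  0.00000000e+00,
         1.00000000e+00]])}
```

Run:
```python
import cv2,numpy as np
a=cv2.imread("pics/scene0.png");b=cv2.imread("pics/top0.png")
cv2.imwrite("pics/s1.png",cv2.resize(a[60:340,30:480],(800,498),interpolation=3))
cv2.imwrite("pics/t1.png",cv2.resize(b[60:340,90:510],(800,533),interpolation=3))
```

```text
(no output)
```

View pics/s1.png

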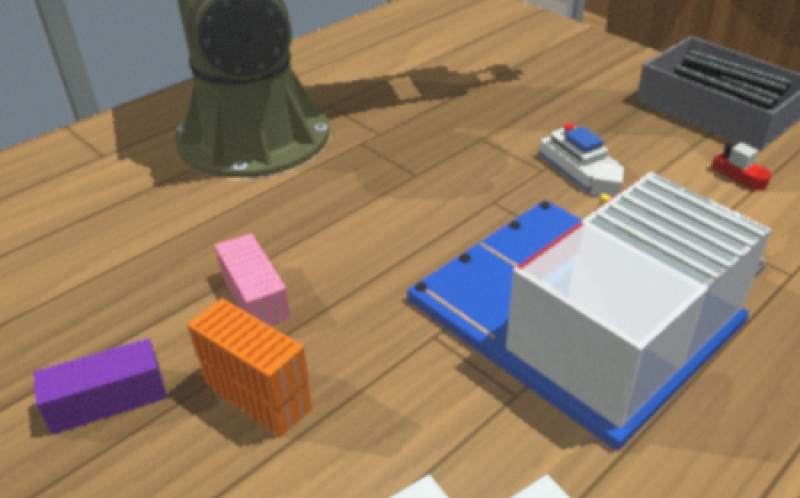

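View pics/t1.png

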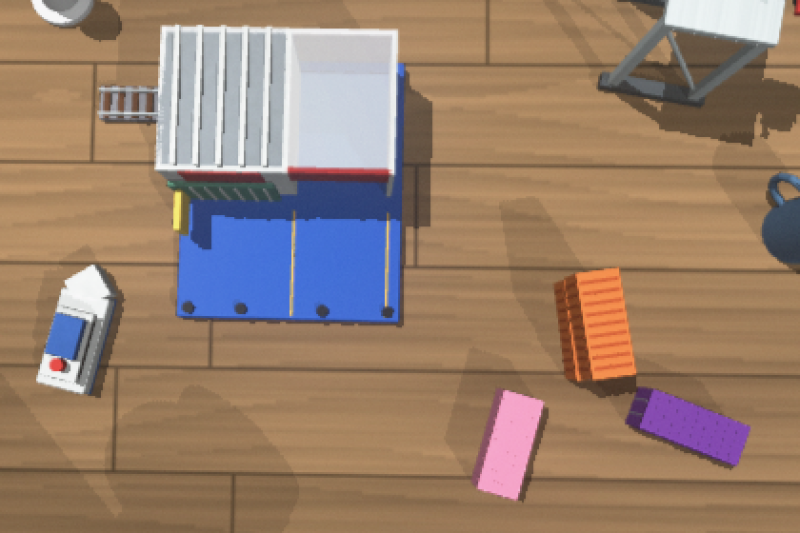

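Top crop: orange stack at (600,325), pink box at (510,445) and purple box at (690,425). Only the orange one fits; pink and purple are look-alikes to leave alone. The quay shed's open bay is at (343,110), the gate is open at (235,190) with its paddle at (180,212), and the ferry is at (75,330). Next I fit the poses.

```bash
cat > h.py <<'E'
from cell import *
import cv2,numpy as np
from scipy.optimize import least_squares,minimize
def proj(P,n):
    c=calibration(n);T=np.linalg.inv(c["cam_to_world"]);q=(np.c_[P,np.ones(len(P))]@T.T)[:,:3]@c["mtx"].T
    return q[:,:2]/q[:,2:]
def tf(p,P):
    c,s=np.cos(p[2]),np.sin(p[2]);P=np.asarray(P,float)
    return np.c_[p[0]+c*P[:,0]-s*P[:,1],p[1]+s*P[:,0]+c*P[:,1],P[:,2]]
def orange(im):
    h=cv2.cvtColor(im,cv2.COLOR_RGB2HSV);m=cv2.inRange(h,(3,150,60),(16,255,255))
    k,l,s,_=cv2.connectedComponentsWithStats(m);i=1+s[1:,4].argmax();return (l==i).astype(np.uint8)
BOX=np.array([[x,y,z] for x in(-60,60) for y in(-24.5,24.5) for z in(0,104)])
def hull(pts,S=4):
    m=np.zeros((420*S,560*S),np.uint8);cv2.fillConvexPoly(m,cv2.convexHull(np.round((pts+.5)*S).astype(np.int32)),1)
    return cv2.resize(m.astype(np.float32),(560,420),interpolation=cv2.INTER_AREA)
E
python3 - <<'E'
from h import *
M={n:cv2.imread(f"pics/{n}0.png")[:,:,::-1].copy() for n in("scene","top")}
O={n:orange(M[n]) for n in M}
for names in(("top",),("scene",),("top","scene")):
    f=lambda p:sum(np.abs(hull(proj(tf((p[0],p[1],p[2]/200),BOX),n))-O[n]).sum() for n in names)
    b=min((minimize(f,[x,y,18],method="Nelder-Mead",options=dict(initial_simplex=[[x,y,18],[x+20,y,18],[x,y+20,18],[x,y,40]])) for x in(370,410) for y in(-390,-350)),key=lambda r:r.fun)
    print(names,b.x[:2],b.x[2]/200,b.fun,[O[n].sum() for n in names])
# quay: crop corners in top
pts=np.array([[162,28],[397,31],[157,168],[178,313],[401,320]])/1.905+[90,60]
Q=[[160,199,142],[160,-61,142],[0,199,142],[-155,200,20],[-155,-75,20]]
r=least_squares(lambda p:(proj(tf(p,Q),"top")-pts).ravel(),[550,0,0],x_scale=[10,10,.1])
print("quay",r.x,np.round(r.fun,1))
E
```

```text
('top',) [ 462.25621354 -320.28426626] 0.14162338153934842 64.75 [np.uint64(2038)]
('scene',) [ 459.98502794 -319.41233043] 0.12229072346494314 253.125 [np.uint64(3213)]
('top', 'scene') [ 461.76058694 -320.02323112] 0.13571221773980824 338.0625 [np.uint64(2038), np.uint64(3213)]
quay [ 6.20424284e+02 -2.58083676e+01 -8.51177289e-03] [-0.1 -1.5  1.  -1.4 -0.4  0.5 -0.5  1.8  0.   0.7]
```

```bash
python3 -m jog '[[94,[0,0,0],-0.0405],[94,[0,0,0],-0.0405],[94,[0,0,0],-0.0405],[94,[0,0,0],-0.0405],[94,[-0.436,-0.816,0],0],[94,[-0.436,-0.816,0],0],[94,[-0.436,-0.816,0],0],[94,[-0.436,-0.816,0],0],[94,[-0.436,-0.816,0],0],[94,[-0.436,-0.816,0],0],[94,[-0.436,-0.816,0],0],[94,[-0.436,-0.816,0],0],[94,[-0.436,-0.816,0],0],[94,[-0.436,-0.816,0],0],[94,[-0.436,-0.816,0],0]]' 25
cat >> h.py <<'E'
def plan(x,y,z,yaw,unit=50):
    s=read_state();p=s["eef_pos"];w=s["eef_rot"][2]%(2*np.pi);d=np.array([x,y,z])-p
    tw=-(((yaw-w)+np.pi)%(2*np.pi)-np.pi)/np.pi
    for nm,a in(("now",w),("after twist",yaw)):
        c,sn=np.cos(a),np.sin(a);print(nm,"tool shift units",np.round(np.array([c*d[0]+sn*d[1],sn*d[0]-c*d[1],-d[2]])/unit,3))
    print("twist",round(tw,4),"pos",np.round(p,1),"yaw",round(w,4),"joints",np.round(s["joints"],2),"t",s["clock"],"F",np.round(s["wrist_force"],1),"gap",round(s["finger_gap"],1))
E
python3 -c "
from h import *
plan(462,-320,220,np.pi+.137)"
```

```text
clock: 2.2
eef_pos: [499.6, 98.8, 205.7]
eef_rot: [-3.142, 0.0, -3.005]
wrist_force: [0.5, -0.3, 0.3]
finger_gap: 94.0
finger_force: 0.0
now tool shift units [ 1.889 -8.194 -0.287]
after twist tool shift units [ 1.889 -8.194 -0.287]
twist -0.0 pos [499.6  98.8 205.7] yaw 3.2786 joints [ 0.12  0.21  1.63 -0.    1.3  -1.58] t 2.2 F [ 0.5 -0.3  0.3] gap 94.0
```

```bash
python3 -m jog '[[94,[0.189,-0.82,-0.029],0],[94,[0.189,-0.82,-0.029],0],[94,[0.189,-0.82,-0.029],0],[94,[0.189,-0.82,-0.029],0],[94,[0.189,-0.82,-0.029],0],[94,[0.189,-0.82,-0.029],0],[94,[0.189,-0.82,-0.029],0],[94,[0.189,-0.82,-0.029],0],[94,[0.189,-0.82,-0.029],0],[94,[0.189,-0.82,-0.029],0],[94,[0,0,0],0],[94,[0,0,0],0]]'
cat >> h.py <<'E'
from scipy.spatial.transform import Rotation as Ro
def wproj(P,s):
    c=calibration("wrist");T=np.eye(4);T[:3,:3]=Ro.from_euler("xyz",s["eef_rot"]).as_matrix();T[:3,3]=s["eef_pos"]
    T=np.linalg.inv(T@c["hand_eye"]);q=(np.c_[P,np.ones(len(P))]@T.T)[:,:3]@c["mtx"].T
    return q[:,:2]/q[:,2:]
E
python3 - <<'E'
from h import *
s=read_state();im=camera("wrist");cv2.imwrite("pics/w0.png",im[:,:,::-1]);np.save("s0.npy",s,allow_pickle=True)
print(np.round(s["eef_pos"],1),s["eef_rot"],s["clock"])
O=orange(im)
f=lambda p:np.abs(hull(wproj(tf((p[0],p[1],p[2]/200),BOX),s))-O).sum()
b=min((minimize(f,[462+a,-320,27],method="Nelder-Mead",options=dict(initial_simplex=[[462+a,-320,27],[472,-320,27],[462,-310,27],[462,-320,37]])) for a in(0,5)),key=lambda r:r.fun)
print(b.x[:2],b.x[2]/200,b.fun,O.sum())
o=im.copy()
for z in(52,104):
    q=wproj(tf((b.x[0],b.x[1],b.x[2]/200),[[-60,-24.5,z],[60,-24.5,z],[60,24.5,z],[-60,24.5,z]]),s);cv2.polylines(o,[np.round(q).astype(np.int32)],True,(0,255,0),1)
cv2.imwrite("pics/w0o.png",o[:,:,::-1])
E
```

```text
clock: 3.4
eef_pos: [460.9, -318.7, 219.6]
eef_rot: [3.141, -0.0, -3.006]
wrist_force: [-0.1, 0.1, -0.2]
finger_gap: 94.0
finger_force: 0.0
[ 460.9 -318.7  219.6] [ 3.14097001e+00 -3.79191496e-04 -3.00585435e+00] 3.4
[ 456.43149342 -320.24209844] 0.2063385012065465 3894.625 1920
```

View pics/w0o.png

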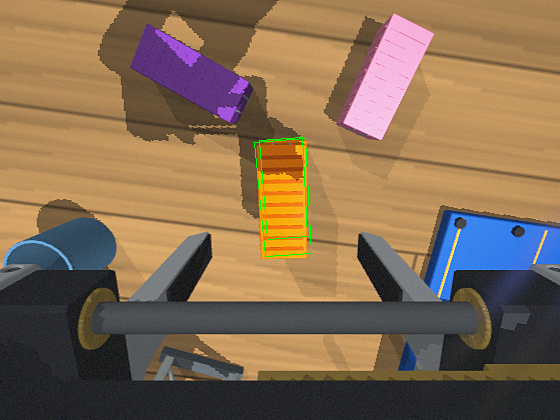

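The wrist view shows the orange top at (283,198), with purple (190,75) and pink (387,77) apart from it. The mask lost the bright stripes, so I refit with a wider one.

Run:
```python
from h import *
s=np.load("s0.npy",allow_pickle=True).item();im=cv2.imread("pics/w0.png")[:,:,::-1].copy()
h=cv2.cvtColor(im,cv2.COLOR_RGB2HSV);m=cv2.inRange(h,(3,200,90),(27,255,255));m[265:]=0
m=cv2.morphologyEx(m,cv2.MORPH_CLOSE,np.ones((5,5)))
k,l,st,_=cv2.connectedComponentsWithStats(m);O=(l==1+st[1:,4].argmax()).astype(np.uint8);print(st[1:,4].max(),st[1+st[1:,4].argmax()])
print(cv2.minAreaRect(np.argwhere(O)[:,::-1].astype(np.float32)))
for B in(BOX,BOX*[1,1,.5]+[0,0,52],BOX*[1,1,0]+[0,0,104]):
    f=lambda p:np.abs(hull(wproj(tf((p[0],p[1],p[2]/200),B),s))-O).sum()
    b=minimize(f,[462,-320,27],method="Nelder-Mead",options=dict(initial_simplex=[[462,-320,27],[472,-320,27],[462,-310,27],[462,-320,47]]))
    print(b.x[:2],b.x[2]/200,b.fun)
o=im.copy();o[O>0]=(0,0,255)
q=wproj(tf((b.x[0],b.x[1],b.x[2]/200),[[-60,-24.5,104],[60,-24.5,104],[60,24.5,104],[-60,24.5,104]]),s)
o2=np.hstack([cv2.resize(v[120:270,220:340],None,fx=3,fy=3,interpolation=0) for v in(im,o)])
for k in range(4): cv2.line(o2,*[tuple(int(t) for t in np.round((q[j]-[220,120])*3)) for j in(k,(k+1)%4)],(0,255,0),1)
cv2.imwrite("pics/w0c.png",o2[:,:,::-1])
```

```text
5727 [ 257  139   50  120 5727]
((281.5, 198.5), (119.0, 49.0), 90.0)
[ 459.55954915 -321.35624531] 0.15423857079043057 124.8125
[ 459.01751883 -321.44529267] 0.15479969748449396 171.1875
[ 458.69782714 -321.43337651] 0.15335540546073023 225.6875
```

View pics/w0c.png

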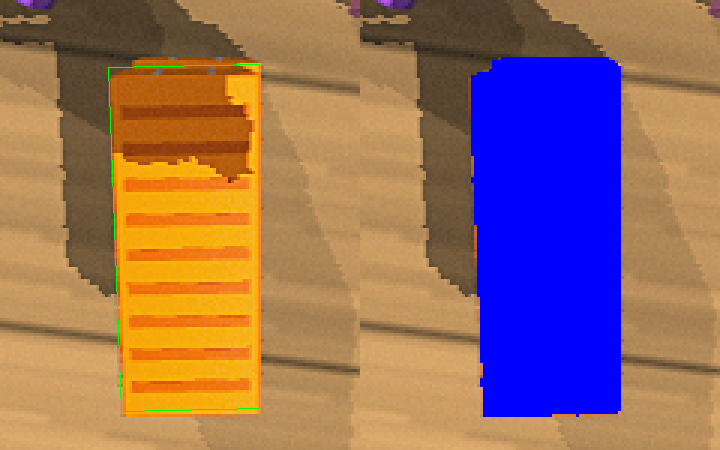

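```bash
python3 -c "
from h import *
plan(459,-321.4,76,np.pi+.155)"
```

```text
now tool shift units [ 0.052 -0.063  2.875]
after twist tool shift units [ 0.053 -0.062  2.875]
twist -0.0057 pos [ 461.1 -317.9  219.7] yaw 3.2786 joints [-0.67  0.31  1.47  0.    1.36 -2.38] t 3.45 F [ 0.4  0.1 -0.2] gap 94.0
```

```bash
python3 -m jog '[[94,[0.053,-0.062,0.4],-0.0057],[94,[0,0,0.6],0],[94,[0,0,0.6],0],[94,[0,0,0.5],0],[94,[0,0,0.4],0],[94,[0,0,0.25],0],[94,[0,0,0.125],0],[94,[0,0,0],0],[45,[0,0,0],0],[45,[0,0,0],0],[45,[0,0,0],0],[45,[0,0,0],0],[45,[0,0,0],0],[45,[0,0,0],0],[45,[0,0,0],0]]' 25
```

```text
clock: 4.95
eef_pos: [459.0, -321.9, 76.3]
eef_rot: [3.142, 0.0, -2.987]
wrist_force: [-0.4, 0.5, 1.2]
finger_gap: 48.8
finger_force: 25.0
```

```bash
python3 -m jog '[[45,[0,0,-0.05],0],[45,[0,0,-0.15],0],[45,[0,0,-0.3],0],[45,[0,0,-0.4],0],[45,[0,0,-0.4],0],[45,[0,0,-0.3],0],[45,[0,0,-0.2],0],[45,[0,0,0],0],[45,[0,0,0],0]]' 25
python3 - <<'E'
from h import *
for n in("scene","top"):
    im=camera(n);cv2.imwrite(f"pics/{n}2.png",im[:,:,::-1])
plan(555,-26,150,np.pi-.0085)
b=cv2.imread("pics/top2.png");a=cv2.imread("pics/scene2.png")
cv2.imwrite("pics/tt.png",np.vstack([cv2.resize(b[60:240,150:400],(800,576))[:,:]]))
E
```

```text
clock: 5.85
eef_pos: [458.8, -321.7, 165.7]
eef_rot: [3.141, -0.0, -2.987]
wrist_force: [0.7, 0.6, -2.1]
finger_gap: 48.8
finger_force: 25.0
now tool shift units [-2.817  5.545  0.305]
after twist tool shift units [-1.877  5.93   0.305]
twist 0.052 pos [ 458.6 -321.7  165.3] yaw 3.2966 joints [-0.68  0.36  1.54 -0.    1.25 -2.4 ] t 5.95 F [ 0.2 -1.1 -1.6] gap 48.8
```

View pics/tt.png

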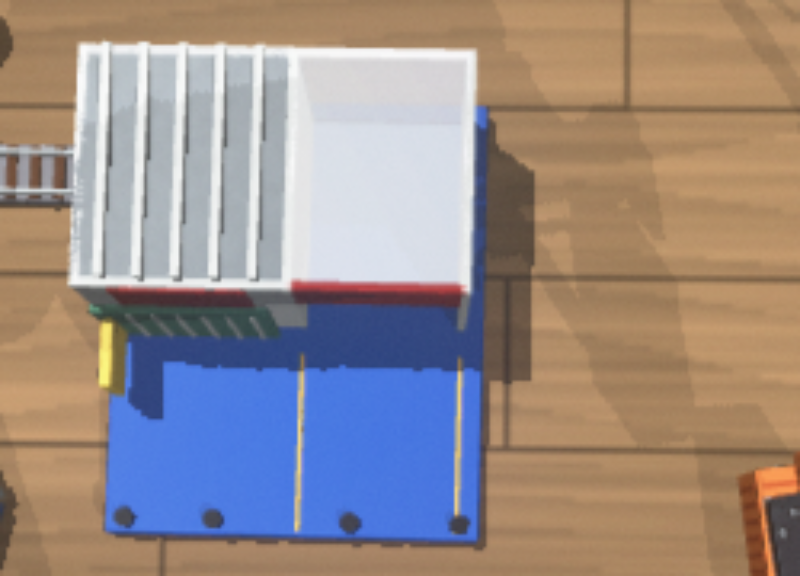

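View pics/scene2.png

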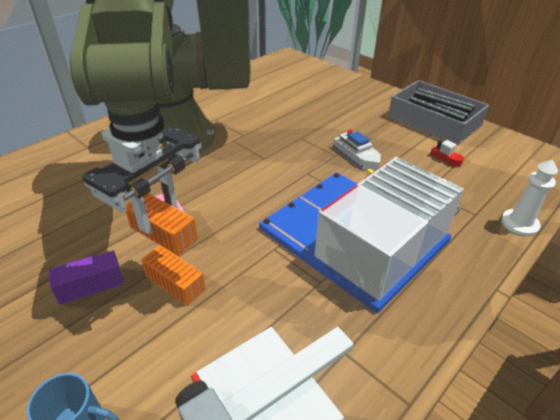

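The held box is level over the lower container at scene (162,222), and the lower one at (173,275) hasn't moved. I now refine the quay from the enlarged top crop: deck front corners at (106,530) and (480,540), roof corners (78,44) and (476,50), wall feet (307,327) and (467,327).

Run:
```python
from h import *
pts=np.array([[78,44],[476,50],[69,285],[106,530],[480,540],[307,327],[467,327],[487,107]])/3.2+[150,60]-.35
Q=[[160,199,142],[160,-61,142],[0,199,142],[-155,200,20],[-155,-75,20],[0,55,20],[0,-61,20],[170,-75,20]]
r=least_squares(lambda p:(proj(tf(p,Q),"top")-pts).ravel(),[620,-25,0],x_scale=[10,10,.1],loss="soft_l1")
print("quay",r.x);print(np.round(proj(tf(r.x,Q),"top")-pts,1))
```

```text
quay [ 6.20512111e+02 -2.41722710e+01 -7.92984270e-03]
[[ 0.1 -0.1]
 [ 0.1 -0.5]
 [ 0.   0. ]
 [-0.5  0.9]
 [ 0.2  0.2]
 [ 0.2 -0.1]
 [-0.6  0.7]
 [ 0.4 -1.1]]
```

```bash
python3 -m jog '[[45,[0,0,0],0.026],[45,[0,0,0],0.026],[45,[-0.08,0.276,0],0],[45,[-0.14,0.5,0],0],[45,[-0.18,0.65,0.05],0],[45,[-0.18,0.65,0.05],0],[45,[-0.18,0.65,0.05],0],[45,[-0.18,0.65,0.05],0],[45,[-0.18,0.65,0.05],0],[45,[-0.18,0.65,0.06],0],[45,[-0.18,0.6,0],0],[45,[-0.14,0.45,0],0],[45,[-0.07,0.25,0],0],[45,[0,0,0],0],[45,[0,0,0],0]]' 25
python3 - <<'E'
from h import *
q=(620.5,-24.2,-.008)
t=tf(q,[[-75,0,48]])[0];plan(*t,np.pi-.008)
s=read_state();im=camera("wrist");cv2.imwrite("pics/w3.png",im[:,:,::-1])
E
```

```text
clock: 7.45
eef_pos: [545.6, -24.1, 150.5]
eef_rot: [-3.141, -0.001, 3.134]
wrist_force: [-0.9, -0.2, -0.8]
finger_gap: 49.1
finger_force: 25.0
now tool shift units [2.000e-03 1.100e-02 2.049e+00]
after twist tool shift units [2.000e-03 1.100e-02 2.049e+00]
twist 0.0002 pos [545.6 -24.1 150.5] yaw 3.1342 joints [-0.11  0.34  1.6  -0.    1.2  -1.67] t 7.45 F [-0.9 -0.2 -0.8] gap 49.1
```

View pics/w3.png

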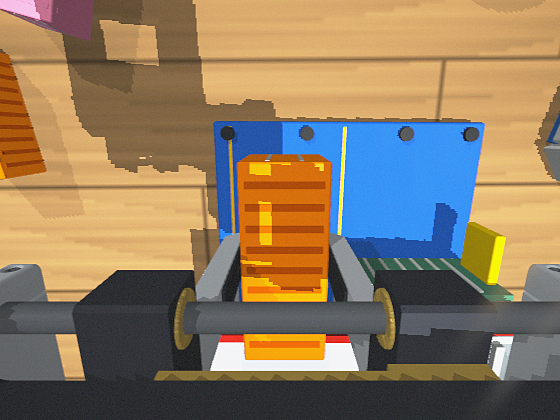

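The container is centred at (285,255) between the bay lines at columns 231 and 344. Now lower it, move it in under the lintel and set it down.

```bash
python3 -m jog '[[45,[0,0.011,0.15],0],[45,[0,0,0.35],0],[45,[0,0,0.45],0],[45,[0,0,0.45],0],[45,[0,0,0.35],0],[45,[0,0,0.2],0],[45,[0,0,0.1],0],[45,[0,0,0],0],[45,[-0.1,0,0],0],[45,[-0.2,0,0],0],[45,[-0.15,0,0],0],[45,[-0.05,0,0],0],[45,[0,0,0.03],0],[45,[0,0,0.02],0],[45,[0,0,0.02],0],[45,[0,0,0],0]]' 25
```

```text
clock: 9.1
eef_pos: [570.7, -23.4, 44.5]
eef_rot: [3.142, -0.0, 3.133]
wrist_force: [0.3, 0.5, -2.5]
finger_gap: 49.0
finger_force: 25.0
```

```bash
python3 -m jog '[[45,[0,0,0.015],0],[45,[0,0,0.015],0],[45,[0,0,0],0]]'
```

```text
clock: 9.4
eef_pos: [571.0, -23.5, 44.2]
eef_rot: [-3.142, 0.0, 3.133]
wrist_force: [-6.0, 0.2, 9.9]
finger_gap: 48.8
finger_force: 25.0
```

```bash
python3 -m jog '[[70,[0,0,0],0],[70,[0,0,0],0],[70,[0,0,0],0],[70,[0,0,-0.1],0],[70,[0,0,-0.3],0],[70,[0,0,-0.4],0],[70,[0,0,-0.2],0],[70,[0.3,0,0],0],[70,[0.5,0,0],0],[25,[0.5,0,0],0],[25,[0.3,0,0],0],[25,[0,0,0],0],[25,[0,0,0],0],[25,[0,0,0],0]]'
python3 - <<'E'
from h import *
s=read_state();im=camera("wrist");cv2.imwrite("pics/w4.png",im[:,:,::-1])
q=(620.5,-24.2,-.008)
t=tf(q,[[-132,0,60]])[0];plan(*t,np.pi-.008)
# check with fitted orange in the wrist picture
for z,nm in((72,"rear top"),):print(wproj(tf(q,[[-110,24.5,z],[-110,-24.5,z],[-20,24.5,z],[-20,-24.5,z]]),s).round(0).tolist())
E
```

```text
clock: 10.8
eef_pos: [491.8, -22.8, 93.4]
eef_rot: [-3.142, 0.001, 3.133]
wrist_force: [0.0, -0.9, 0.4]
finger_gap: 33.3
finger_force: 0.0
now tool shift units [ 0.063 -0.007  0.666]
after twist tool shift units [ 0.063 -0.007  0.666]
twist -0.0001 pos [491.7 -22.8  93.3] yaw 3.1333 joints [-0.12  0.3   1.8   0.    1.04 -1.68] t 10.85 F [-0.5 -0.4  0.3] gap 29.7
[[318.0, 260.0], [251.0, 260.0], [315.0, 363.0], [254.0, 363.0]]
```

View pics/w4.png

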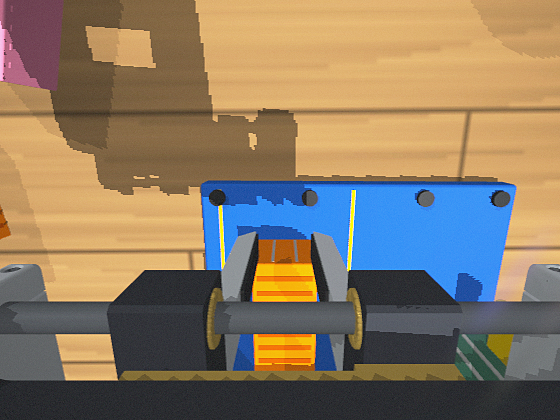

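```bash
python3 -m jog '[[25,[0.06,0,0.16],0],[25,[0,0,0.3],0],[25,[0,0,0.2],0],[25,[0,0,0],0],[25,[-0.15,0,0],0],[25,[-0.15,0,0],0],[25,[-0.2,0,0],0],[25,[-0.2,0,0],0],[25,[-0.2,0,0],0],[25,[-0.2,0,0],0],[25,[-0.2,0,0],0],[25,[-0.2,0,0],0],[25,[-0.2,0,0],0],[25,[-0.15,0,0],0],[25,[-0.1,0,0],0],[25,[-0.05,0,0],0],[25,[0,0,0],0]]'
python3 - <<'E'
from h import *
s=read_state();im=camera("wrist");cv2.imwrite("pics/w5.png",im[:,:,::-1])
camera("top")
q=(620.5,-24.2,-.008)
t=tf(q,[[-10,0,60]])[0];plan(*t,np.pi-.008)
for x in(-32,-28,-24,-20,-16,-12,-8,-4):print(x,wproj(tf(q,[[x,24.5,72],[x,-24.5,72]]),s).round(0).tolist())
cv2.imwrite("pics/w5c.png",cv2.resize(im[180:360,180:380],(800,720),interpolation=3)[:600,:,::-1])
E
```

```text
clock: 12.55
eef_pos: [588.1, -23.6, 60.1]
eef_rot: [-3.142, 0.0, 3.133]
wrist_force: [-0.2, 0.3, 0.1]
finger_gap: 25.1
finger_force: 0.0
now tool shift units [-0.453 -0.006  0.004]
after twist tool shift units [-0.453 -0.006  0.004]
twist -0.0001 pos [587.9 -23.6  60.2] yaw 3.1332 joints [-0.1   0.54  1.55 -0.    1.06 -1.66] t 12.65 F [-0.4 -0.   0.7] gap 25.0
-32 [[325.0, 254.0], [245.0, 254.0]]
-28 [[325.0, 261.0], [245.0, 261.0]]
-24 [[325.0, 267.0], [245.0, 267.0]]
-20 [[325.0, 273.0], [245.0, 273.0]]
-16 [[324.0, 278.0], [245.0, 278.0]]
-12 [[324.0, 284.0], [246.0, 284.0]]
-8 [[324.0, 290.0], [246.0, 290.0]]
-4 [[324.0, 296.0], [246.0, 296.0]]
```

View pics/w5c.png

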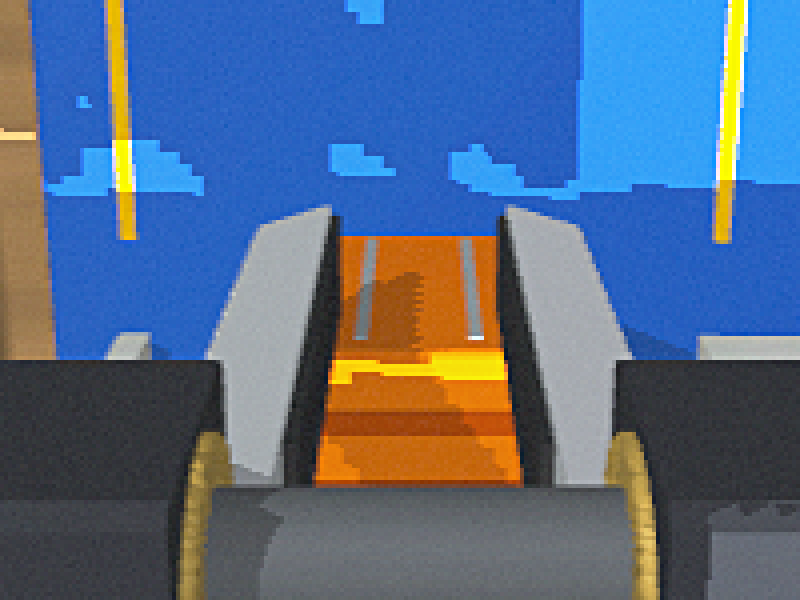

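The container's rear top edge is at crop row 350, which is quay x of about −24. The fingers (centre −32.6, half depth about 8) are touching it squarely. They can't follow past the lintel, so the last stretch is a brisk push with the fingers stopping short of it. I first measure stopping behaviour on the retreat stroke.

```bash
python3 -m jog '[[25,[0.2,0,0],0],[25,[0.8,0,0],0]]';python3 -c "
from h import *
print(read_state()['qd'])"; python3 -m jog '[[25,[0,0,0],0]]'; python3 -c "
from h import *
print(read_state()['qd'])"
```

```text
clock: 12.85
eef_pos: [538.9, -23.3, 60.2]
eef_rot: [-3.141, 0.002, 3.133]
wrist_force: [0.7, 0.7, -0.6]
finger_gap: 25.1
finger_force: 0.0
[-7.73423029e-02 -8.21884736e-01  1.28046084e+00 -1.20606479e-03
 -4.27616381e-01 -7.64618425e-02]
clock: 12.95
eef_pos: [533.8, -22.9, 59.2]
eef_rot: [3.141, -0.004, 3.133]
wrist_force: [0.1, -0.0, 0.3]
finger_gap: 25.0
finger_force: 0.0
[ 0.00290085  0.0426084  -0.13654142  0.00245985  0.02407368  0.00762294]
```

```bash
python3 -m jog '[[25,[0,0,0],0],[25,[-0.2,0,0],0],[25,[-0.2,0,0],0],[25,[-0.9,0,0],0],[25,[0,0,0],0]]';python3 -m jog '[[25,[0.1,0,0],0],[25,[0.5,0,0],0],[25,[0.6,0,0],0],[25,[0.5,0,0],0],[25,[0,0,0],0],[25,[0,0,0],0]]'
python3 - <<'E'
from h import *
s=read_state();im=camera("wrist");cv2.imwrite("pics/w6.png",im[:,:,::-1])
q=(620.5,-24.2,-.008)
t2=camera("top");cv2.imwrite("pics/top6.png",t2[:,:,::-1]);sc=camera("scene");cv2.imwrite("pics/scene6.png",sc[:,:,::-1])
print(np.round(s["eef_pos"],1))
A=cv2.resize(t2[60:200,215:315],(400,560),interpolation=3);B=cv2.resize(sc[150:290,300:400],(400,560),interpolation=3)
cv2.imwrite("pics/c6.png",np.hstack([A,B])[:,:,::-1])
E
```

```text
clock: 13.45
eef_pos: [607.1, -23.9, 59.6]
eef_rot: [-3.141, 0.002, 3.133]
wrist_force: [0.4, 1.0, -0.1]
finger_gap: 24.9
finger_force: 0.0
clock: 14.05
eef_pos: [517.8, -23.1, 60.8]
eef_rot: [-3.141, 0.001, 3.133]
wrist_force: [-0.7, 0.1, 0.5]
finger_gap: 24.9
finger_force: 0.0
[517.8 -23.1  60.8]
```

View pics/c6.png

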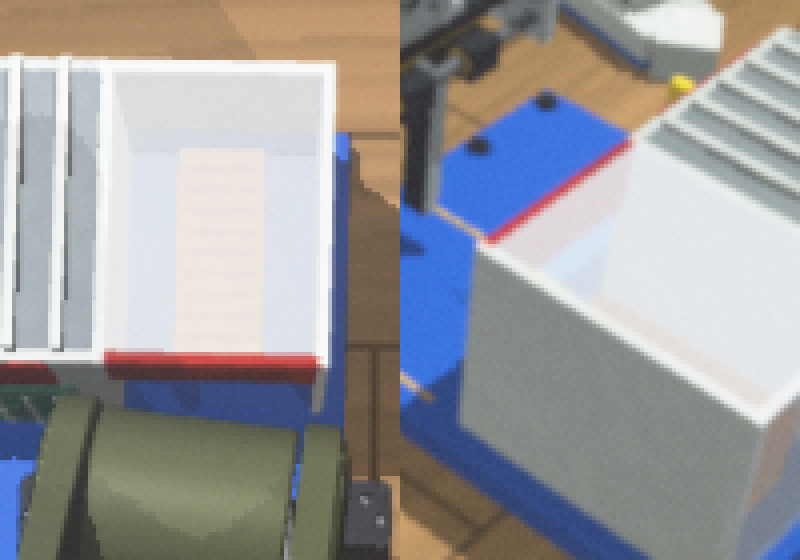

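Through the frosted roof the container stands straight, with its far end at crop row 150 (pixel 270, 97.5). I convert that to bay coordinates.

Run:
```python
from h import *
q=(620.5,-24.2,-.008)
for x in(54,58,62,66,70,80,94):print(x,proj(tf(q,[[x+60,0,72],[x+60,0,20],[x-60,0,72],[x-60,0,20]]),"top").round(1).tolist())
g=cv2.imread("pics/top6.png")[:,262:276].astype(int).mean(1);print([(r,g[r].round().astype(int).tolist()) for r in range(90,104)])
plan(*tf(q,[[-45,255,130]])[0],np.pi-.008)
```

```text
54 [[269.6, 107.3], [270.2, 114.6], [268.4, 160.2], [269.0, 164.7]]
58 [[269.6, 105.6], [270.2, 113.0], [268.4, 158.4], [269.1, 163.0]]
62 [[269.7, 103.8], [270.2, 111.3], [268.5, 156.6], [269.1, 161.3]]
66 [[269.7, 102.1], [270.3, 109.6], [268.5, 154.8], [269.2, 159.6]]
70 [[269.7, 100.3], [270.3, 108.0], [268.6, 153.1], [269.2, 157.9]]
80 [[269.8, 96.0], [270.4, 103.9], [268.7, 148.6], [269.3, 153.7]]
94 [[270.0, 89.9], [270.5, 98.1], [268.8, 142.4], [269.4, 147.9]]
[(90, [221, 220, 221]), (91, [221, 220, 221]), (92, [222, 218, 219]), (93, [226, 218, 216]), (94, [227, 219, 216]), (95, [227, 219, 215]), (96, [227, 218, 215]), (97, [225, 228, 234]), (98, [225, 230, 238]), (99, [225, 230, 239]), (100, [225, 231, 239]), (101, [225, 228, 236]), (102, [224, 227, 235]), (103, [225, 230, 238])]
now tool shift units [-1.14   5.093 -1.394]
after twist tool shift units [-1.141  5.093 -1.394]
twist -0.0001 pos [518.5 -23.   60.3] yaw 3.1333 joints [-0.12  0.4   1.75  0.    0.99 -1.68] t 14.2 F [0.2 1.3 1. ] gap 24.6
```

Its far edge at row 97 gives an origin about 77 mm into the bay, so the rear is about 17 mm behind the front line. Now the gate: close the fingers and go to the left of the paddle.

```bash
python3 -m jog '[[0,[0,0,-0.4],0],[0,[0,0,-0.6],0],[0,[0,0,-0.4],0],[0,[-0.05,0.3,0],0],[0,[-0.1,0.6,0],0],[0,[-0.2,0.8,0],0],[0,[-0.2,0.8,0],0],[0,[-0.2,0.8,0],0],[0,[-0.2,0.8,0],0],[0,[-0.1,0.5,0],0],[0,[-0.09,0.3,0],0],[0,[0,0,0],0],[0,[0,0,0],0]]' 25
python3 - <<'E'
from h import *
q=(620.5,-24.2,-.008)
plan(*tf(q,[[-42,245,62]])[0],np.pi-.008)
im=camera("wrist");cv2.imwrite("pics/w7.png",im[:,:,::-1]);s=read_state()
print(wproj(tf(q,[[-57,206.5,84],[-9,206.5,84],[-42,245,62]]),s).round())
E
```

```text
clock: 15.5
eef_pos: [576.5, 221.6, 129.0]
eef_rot: [-3.141, -0.001, 3.134]
wrist_force: [0.3, -0.4, -0.0]
finger_gap: 0.6
finger_force: 0.0
now tool shift units [-0.08  -0.009  1.34 ]
after twist tool shift units [-0.08  -0.009  1.34 ]
twist 0.0001 pos [576.5 221.6 129. ] yaw 3.1339 joints [ 0.31  0.52  1.4  -0.    1.23 -1.26] t 15.5 F [ 0.3 -0.4 -0. ] gap 0.6
[[236. 212.]
 [239. 268.]
 [285. 222.]]
```

View pics/w7.png

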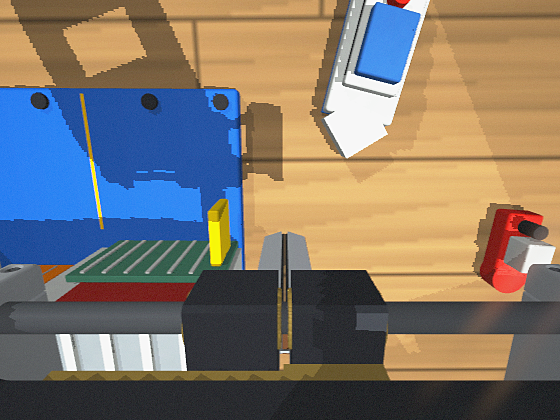

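The paddle's top is at (220,210), the fingers are to its left at (285,250), and the ferry's bow (347,155) is clear. Lower and push the gate.

```bash
python3 -m jog '[[0,[-0.08,0,0.24],0],[0,[0,0,0.5],0],[0,[0,0,0.4],0],[0,[0,0,0.2],0],[0,[0,0,0],0],[0,[0,-0.2,0],0],[0,[0,-0.25,0],0],[0,[0,-0.25,0],0],[0,[0,-0.3,0],0],[0,[0,-0.3,0],0],[0,[0,-0.3,0],0],[0,[0,-0.3,0],0],[0,[0,-0.3,0],0],[0,[0,-0.3,0],0],[0,[0,-0.3,0],0],[0,[0,-0.3,0],0],[0,[0,-0.15,0],0],[0,[0,-0.1,0],0],[0,[0,0,0],0]]'
python3 -c "
from h import *
q=(620.5,-24.2,-.008)
plan(*tf(q,[[-42,69,62]])[0],np.pi-.008)"
```

```text
clock: 17.45
eef_pos: [579.5, 53.3, 63.1]
eef_rot: [-3.141, -0.0, 3.133]
wrist_force: [0.5, -0.1, 0.6]
finger_gap: 0.4
finger_force: 0.0
now tool shift units [ 0.008 -0.164  0.021]
after twist tool shift units [ 0.009 -0.164  0.021]
twist -0.0003 pos [579.5  53.3  63.1] yaw 3.1328 joints [ 0.03  0.52  1.56 -0.    1.06 -1.53] t 17.45 F [ 0.5 -0.1  0.6] gap 0.4
```

Now creep the last 8 mm until the gate's end stop shows up in the force.

```bash
python3 -m jog '[[0,[0,-0.06,0],0],[0,[0,-0.06,0],0],[0,[0,-0.04,0],0],[0,[0,0,0],0]]'; python3 -m jog '[[0,[0,-0.03,0],0],[0,[0,-0.02,0],0],[0,[0,0,0],0]]'
```

```text
clock: 17.85
eef_pos: [579.5, 46.6, 63.1]
eef_rot: [3.141, -0.0, 3.133]
wrist_force: [-0.3, 6.0, -0.4]
finger_gap: 0.3
finger_force: 2.8
clock: 18.15
eef_pos: [579.4, 46.3, 63.2]
eef_rot: [3.137, 0.0, 3.134]
wrist_force: [-0.1, 22.5, 0.3]
finger_gap: 0.6
finger_force: 10.7
```

```bash
python3 -m jog '[[0,[0,0.1,0],0],[0,[0,0.3,0],0],[0,[0.1,0.4,-0.2],0],[0,[0.3,0.4,-0.6],0],[0,[0.6,0,-0.8],0],[0,[0.8,0,-0.6],0],[0,[0.8,0,0],0],[0,[0.3,0,0],0],[0,[0,0,0],0],[0,[0,0,0],0]]'
python3 - <<'E'
from h import *
s=read_state();w=camera("wrist");t2=camera("top");sc=camera("scene")
cv2.imwrite("pics/top8.png",t2[:,:,::-1]);cv2.imwrite("pics/scene8.png",sc[:,:,::-1])
q=(620.5,-24.2,-.008)
print("paddle top ends pred shut",wproj(tf(q,[[-57,52,84],[-9,52,84]]),s).round(),proj(tf(q,[[-57,52,84],[-9,52,84]]),"top").round(1))
A=cv2.resize(t2[60:240,130:310],(400,400),interpolation=3);B=cv2.resize(sc[110:310,230:430],(400,400),interpolation=3);C=cv2.resize(w,(400,300))
cv2.imwrite("pics/c8.png",np.hstack([A,np.vstack([B])])[:,:,::-1]);D=cv2.imread("pics/c8.png")
D=np.vstack([D[:300],np.hstack([C[:,:,::-1],D[100:400,400:]])]);cv2.imwrite("pics/c8.png",D)
E
```

```text
clock: 19.15
eef_pos: [435.6, 105.0, 173.5]
eef_rot: [-3.142, 0.001, 3.134]
wrist_force: [0.4, 0.5, -0.3]
finger_gap: 0.2
finger_force: 0.0
paddle top ends pred shut [[212. 330.]
 [215. 368.]] [[244.  181.6]
 [244.6 160. ]]
```

View pics/c8.png

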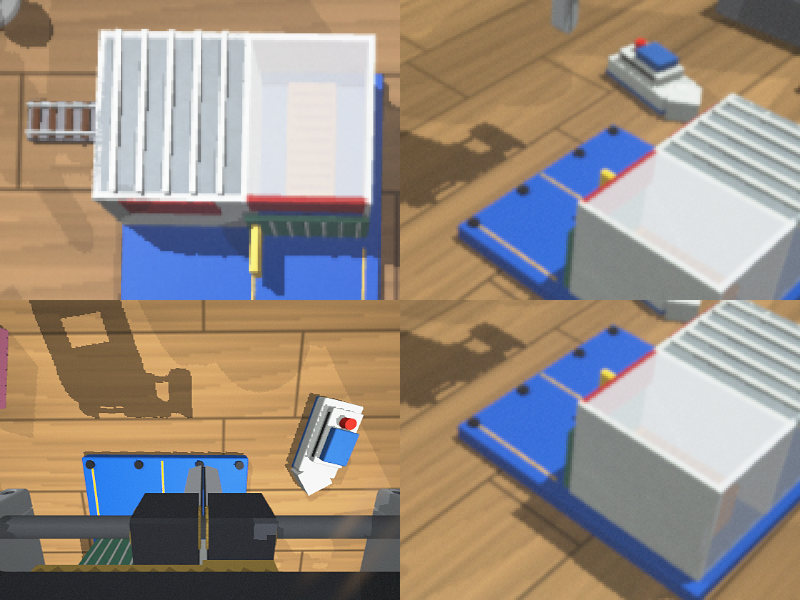

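The gate now covers the bay: its paddle is at top pixel 244.8 against 244.3 predicted for shut, and it was pushed onto its end stop. The container is behind it, the ferry hasn't moved, and the arm is clear. Handing in.

```bash
python3 -c "
from cell import *
print(sign_off())"
```

```text
the job is handed in; nothing more can be done
None
```

The upper container stands inside the bay, about 17 mm behind the shed's front line, and the gate is shut against its stop; the lower container and the ferry were not touched, and the job was handed in at about 19 s. The moves allowed no tilt, so a brisk push slid the container in the last part.

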